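# Fetch the nugget tote and hold it tipped for picking

### The arm

A 6-joint arm with a two-finger parallel gripper is mounted at the origin on the work surface. World frame = base frame: x ahead of the robot, y to its left, z up, the work surface at z = 0. Lengths are in m, angles in rad, forces in N, time in s.
With the tool pointing down it reaches from about 0.35 to 0.975 m from the base axis. Payload 4.9 kg.
Tool frame: the origin (TCP) lies at the very end of the fingers, on their centre line; the grasp point (between the pads) lies 19 mm behind it; z points along the fingers, y is the line along which they close (so a half turn about z gives the same grasp; the last joint's range is limited). The gripper opens to 85 mm and grips with 20 to 120 N. Pads are 22 mm wide; open, the fingers measure 114 mm over their backs; the gripper's body (76 mm by 85 mm) begins 54 mm behind the grasp point. The pads swing forward as they close: fully open they stand 13 mm farther back than shut.
Start: joints at [1.118, 0.053, 1.613, -0, 1.476, -0.119], TCP at [0.205, 0.59, 0.231] pointing down, gripper open.
Joint ranges: [-3.01, 3.01], [-1.01, 2.22], [0.06, 2.58], [-1.02, 4.17], [0.09, 2.62], [-3.14, 3.14]. Speed limits (rad/s): [2.57, 2.57, 3.14, 3.14, 3.14, 3.14].

### API

Orientations are given as a unit quaternion [w, x, y, z].
In Python, from plant import manip, vision, order gives the robot as it stands.
- The arm moves only by the tool play_rows, never from a script. Its argument "steps" is a list that holds one entry, the list of rows, each a list of 6 numbers: the shift along the tool's x, y, z in mm, then the turn, a rotation vector about the tool's x, y, z in degrees. A call has 1 to 12 rows; each row is the pose to reach, as a shift and turn from the pose commanded when the call began, along the tool's axes at that moment; what a row does not reach only later rows make up. A row lasts 1/12 s, in which the tool goes at most 41.7 mm and 7.16 degrees, less where a joint would pass 70% of its speed; a pose out of reach is approached as far as the arm can. A call with a gripper value outside its range is refused whole. "claw" is the gripper's target within -1 to 1 (fully open at 1, half-way at 0, shut at -1), set as the call begins (left out, the last holds). The fingers move at their own pace and stop on an object; the grip force is fixed at half the most. Time passes only in rows, so rows that repeat a pose let the fingers close. It gives the time, the measured TCP pose, the force, the opening and the grip force at its end, in the units of the state.
- manip.state(): the state, without advancing time (a new reading comes with each control period).
- vision.grab_frame(name): name is "scene" or "top"; returns (picture, depth): 400x640x3 uint8, blue, green, red; 400x640 float32, m along the optical axis (not along the pixel's ray), 0 where there is no reading.
- vision.camera_info(name): a dict with "K" (3x3 intrinsics, pixels), "k1" (the pictures are not rectified: a ray, as slopes to the right and down, at radius r is drawn at 1 + k1 r^2 times it, then the intrinsics apply), "eye" and "orientation" of the camera in the world. Camera axes: x right, y down, z forward; pixel columns grow to the right and rows downward; lengths in m; the calibration is good to about 2 mm. A picture is of the moment at which its call begins. camera_info takes no time and is no camera call.
- order.job_done(): hands the job in; it is judged then, once.
The state is a dict: "time": time; "joint_pos": joint angles; "joint_vel": joint speeds; "joint_efforts": joint torques, N m; "tool_pos": TCP position; "tool_rot": TCP orientation; "contact_force": force on the tool from outside, world axes, zero at the start; "ft_torque": the same for the moment, N m; "gripper_width": opening from 0.0 (shut) to 1.0 (fully open); "grasp_force": force on a finger pad.
Only numpy, scipy, OpenCV 4.12 (cv2) and the standard library are available. Lean on these libraries where they do the work, as an engineer would, in place of code of your own. Each camera call takes 0.05 s, during which the arm holds its last target. There are 200 camera calls.

### The job

The glass nuggets for the panel are in the small light-grey tote in the top drawer of the plywood cabinet on the bench: pull that drawer wide open and lift the tote out (it has a black cross handle to hold it by), without upsetting anything else in the drawer, on the cabinet or on the bench. Hold the tote up with its underside higher than the cabinet's top and tip it, low front wall down and to one side, until all five nuggets have slid together into one of the two corners of that front wall (either will do), none left trailing towards another corner. Finish while still holding the tote steady and tilted like that, touching nothing else, with every nugget in the corner and the drawer left open, so that I can pick the nuggets out.

Things in the scene. Friction and masses are not known exactly. Their poses are not given: they have to be found in the camera images.
- unit: plywood drawer cabinet standing fixed on the bench, 255 mm deep (its x) x 340 mm wide (its y) x 190 mm high, two drawers one over the other; origin at the foot of its front, midway across, in the plane of the shut drawers' fronts; its x axis points from the front to the back, so it stands from x = 0 to 255 mm and y = -170 to 170 mm
- cabinet_drawer0 (a joint): how far the top drawer is pulled out (m): 0 shut, 0.177 at its stop; it slides along the cabinet's -x with about 1 N of friction and starts shut or a little ajar. The drawer is a box with 6 mm walls, inside 210 mm (x) x 298 mm (y); its inner floor is 105 mm above the bench, the rim of its side walls 168 mm; its front panel is 15 mm thick, 335 mm wide and stands to 178 mm. The tote can be lifted straight up once the drawer is at least 0.165 out
- cabinet_drawer0_handle (a point): middle of the top drawer's bar handle: a dark steel bar 11 mm in diameter and 120 mm long, along the cabinet's y, 152 mm above the bench (38 mm below the cabinet's top), its centre line 35 mm in front of the drawer front (29 mm free behind it), on two thin stems 51 mm either side of the middle. It moves with the drawer
- cabinet_drawer1_handle (a point): middle of the lower drawer's bar handle, like the upper one, 83 mm below it; this drawer stays shut
- cabinet_drawer1 (a joint): how far the lower drawer is pulled out (m), 0 shut; leave it shut
- tote: light-grey open plastic tote, 110 mm (its x) x 140 mm (its y), floor and walls 4 mm thick, about 0.22 kg, standing in the top drawer near its front, right of the middle as seen from the robot; back and side walls 38 mm high, the low front wall (its -x side) 28 mm. Origin at the centre of its underside, z up out of its mouth. The front faces the drawer's front, within about 10 degrees. Its tilt is the angle of its z axis from vertical
- tote_handle (a point): middle of the tote's fixed cross handle: a rigid black bar, 14 mm wide (tote x) x 14 mm high, 132 mm long (tote y), over the middle of the tote, its centre line 59 mm above the tote's underside, 21 mm (to the bar's centre line) above the side walls, held by an upright on each side wall
- corner_left (a point): inside corner of the tote's floor at the low front wall and the +y side wall: tote frame (-51, +66, 4) mm
- corner_right (a point): inside corner of the tote's floor at the low front wall and the -y side wall: tote frame (-51, -66, 4) mm
- nugget0: amber glass nugget, a flat-bottomed dome 22 mm across, 12 mm high, about 10 g, lying loose in the tote; origin at the centre of its flat underside. Slides on the tote with a friction of about 0.2, so it starts to slide at some 10 to 15 degrees of tilt, and along a wall at 25 to 35 degrees towards the corner
- nugget1: blue glass nugget, a flat-bottomed dome 22 mm across, 12 mm high, about 10 g, lying loose in the tote; origin at the centre of its flat underside. Slides on the tote with a friction of about 0.2, so it starts to slide at some 10 to 15 degrees of tilt, and along a wall at 25 to 35 degrees towards the corner
- nugget2: red glass nugget, a flat-bottomed dome 22 mm across, 12 mm high, about 10 g, lying loose in the tote; origin at the centre of its flat underside. Slides on the tote with a friction of about 0.2, so it starts to slide at some 10 to 15 degrees of tilt, and along a wall at 25 to 35 degrees towards the corner
- nugget3: green glass nugget, a flat-bottomed dome 22 mm across, 12 mm high, about 10 g, lying loose in the tote; origin at the centre of its flat underside. Slides on the tote with a friction of about 0.2, so it starts to slide at some 10 to 15 degrees of tilt, and along a wall at 25 to 35 degrees towards the corner
- nugget4: violet glass nugget, a flat-bottomed dome 22 mm across, 12 mm high, about 10 g, lying loose in the tote; origin at the centre of its flat underside. Slides on the tote with a friction of about 0.2, so it starts to slide at some 10 to 15 degrees of tilt, and along a wall at 25 to 35 degrees towards the corner
- foil_in: copper foil reel (a flat ring, 72 mm outside, 12 mm high) lying in the top drawer beside the tote; stays in the drawer
- foil_top: copper foil reel (a flat ring, 72 mm outside, 12 mm high) lying on the cabinet's top; leave alone
- cutter: glass cutter, 135 mm long with an amber handle, lying on the bench; leave alone
- pliers: grozing pliers with red handles, 175 mm long, 16 mm high, lying on the bench; leave alone
- oil: small amber bottle of cutting oil, 48 mm across, 115 mm tall, standing on the bench; leave alone
- offcut: flat amber glass offcut, 130 x 85 x 5 mm, lying on the bench; leave alone
- flask: steel drinking flask, 72 mm across, 235 mm tall, standing on the bench; leave alone
- table: the felt-topped bench, its top at height 0

How it is judged:
On the way, in this order (a step that is already met when the one before it is completed fails the run):
1. the top drawer is pulled open by more than 130 mm (value of joint cabinet_drawer0 above 0.13 m), for 0.1 s.
2. the tote is lifted, in the gripper, until its underside is higher than the cabinet's top (height (world z) of tote above 0.19 m and contact force between the fingers and tote above 1 N), for 0.1 s.
At the end, for the whole second after the job is handed in: The gripper still holds the tote (nothing else carries it): the middle of its underside more than 190 mm above the bench, tilted at least 17 degrees, still, all five nuggets at rest with their centres within 80 mm of the same front corner of its floor, and the top drawer more than 120 mm open (all of step 2 and value of joint cabinet_drawer0 above 0.12 m and angle between tote's own z axis and vertical above 0.3 rad and contact force between tote and unit below 0.1 N and contact force between tote and table below 0.1 N and contact force between tote and foil_in below 0.1 N and contact force between tote and foil_top below 0.1 N and contact force between tote and cutter below 0.1 N and contact force between tote and pliers below 0.1 N and contact force between tote and oil below 0.1 N and contact force between tote and offcut below 0.1 N and contact force between tote and flask below 0.1 N and linear speed of each of tote, nugget0, nugget1, nugget2, nugget3, nugget4 below 0.03 m/s and (distance between each of nugget0, nugget1, nugget2, nugget3, nugget4 and corner_left below 0.08 m or distance between each of nugget0, nugget1, nugget2, nugget3, nugget4 and corner_right below 0.08 m)); the arm keeps its last pose, push and grip.
It fails at once if a bystander on the bench or on the cabinet (foil_top, cutter, pliers, oil, offcut, flask) is moved by more than 40 mm (distance of any of foil_top, cutter, pliers, oil, offcut, flask from where it was at the start of the episode above 0.04 m).
It fails at once if the foil reel is lifted out of the drawer or knocked out of it (height (world z) of foil_in above 0.15 m or height (world z) of foil_in below 0.08 m).
It fails at once if the lower drawer is pulled open by more than 30 mm (value of joint cabinet_drawer1 above 0.03 m).
It also fails if it takes over 51 s, if anything falls off the work surface, if the arm or the gripper's body presses on something with over 40 N, if the wrist force passes 120 N, or if a joint passes its speed limit or range.

## Working session

There is one attempt and no reset: what is moved stays moved. The work goes in short steps, Python scripts to look and compute and a tool call to move; the robot and the scene stay as the last step left them, time stands still between calls to the robot, and variables do not carry over. Pictures are saved under pics/ and viewed, at most 10 in all, crops included, and the job is handed in when it is done.

Besides the shell and the picture viewer there is one more tool, called after "Emit:" as name(argument=value, ...) on one line, values as JSON. play_rows: Moves the arm, as the interface text tells. Its arguments: {"type":"object","properties":{"steps":{"type":"array"},"claw":{"type":"number"}},"required":["steps"]}

```bash
mkdir -p pics; cat > h.py <<'E'
import numpy as np, cv2
from scipy.spatial.transform import Rotation as R
from plant import manip, vision, order
def q2r(q): return R.from_quat([q[1],q[2],q[3],q[0]])
def cam(n):
    c=vision.camera_info(n); return np.array(c["K"]),c["k1"],np.array(c["eye"]),c["orientation"]
def Rm(o):
    o=np.array(o); return o if o.shape==(3,3) else q2r(o).as_matrix()
def rays(n,uv):
    K,k1,e,o=cam(n)
    s=cv2.undistortPoints(np.array(uv,float).reshape(-1,1,2),K,np.array([k1,0,0,0.])).reshape(-1,2)
    return e,np.c_[s,np.ones(len(s))]@Rm(o).T
def onplane(n,uv,z):
    e,d=rays(n,uv); return e+d*((z-e[2])/d[:,2])[:,None]
def withdepth(n,uv,dep):
    e,d=rays(n,uv); z=np.array([dep[int(round(v)),int(round(u))] for u,v in uv]); return e+d*z[:,None]
E
python3 - <<'E'
from h import *
for n in("scene","top"):
    p,d=vision.grab_frame(n); cv2.imwrite(f"pics/{n}0.png",p); np.save(f"{n}0.npy",d)
    print(vision.camera_info(n))
print(manip.state())
E
```

```text
{'K': array([[407.53622761,   0.        , 317.06116718],
       [  0.        , 407.53622761, 207.4987754 ],
       [  0.        ,   0.        ,   1.        ]]), 'k1': -0.09136695113558164, 'eye': array([ 0.94072086, -0.58107589,  1.07956809]), 'orientation': array([-0.28906829,  0.91250546,  0.2772082 , -0.08324013])}
{'K': array([[495.04546062,   0.        , 321.04382398],
       [  0.        , 495.04546062, 193.60010998],
       [  0.        ,   0.        ,   1.        ]]), 'k1': 0.05291997294511683, 'eye': array([ 0.38732036, -0.02134868,  1.47856858]), 'orientation': array([ 0.05070301, -0.69724562,  0.71307657, -0.05291091])}
{'time': 0.1, 'joint_pos': array([ 1.11799854e+00,  5.32918967e-02,  1.61418407e+00, -3.31903924e-05,
        1.47598158e+00, -1.19040419e-01]), 'joint_vel': array([-3.15205000e-04, -1.78653876e-03, -2.78530508e-03, -9.50745607e-04,
       -1.19166315e-03, -6.00067009e-06]), 'joint_efforts': array([ 1.38012783e-04, -3.94907105e+01, -3.71361351e+01, -7.80937648e-05,
        3.99779718e-03, -1.08001527e-05]), 'tool_pos': array([0.2045277 , 0.58998285, 0.23016894]), 'tool_rot': array([-2.47138081e-04,  1.66103572e-01,  9.86107871e-01, -8.99250945e-04]), 'contact_force': array([0.33370974, 1.33792372, 0.2188319 ]), 'ft_torque': array([-0.04936801,  0.05570667, -0.02987249]), 'grasp_force': 0.0, 'gripper_width': 1.0011435413729088}
```

View pics/scene0.png

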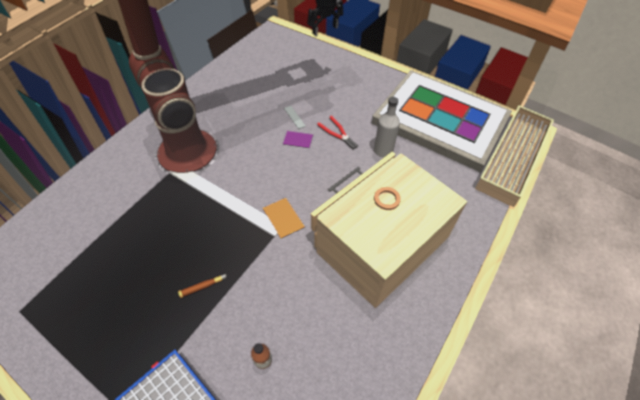

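View pics/top0.png

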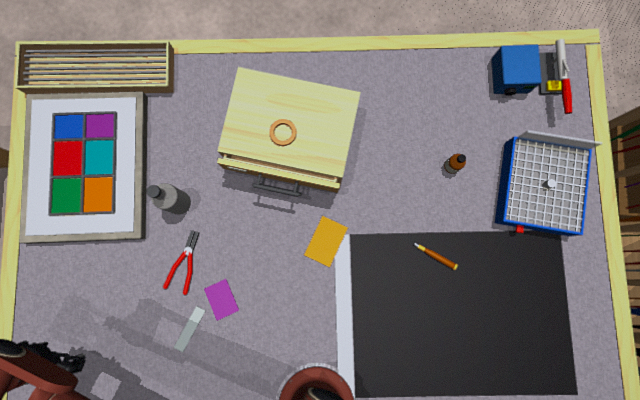

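The scene view shows the cabinet at about (390,225) with its front facing the robot. In the top view the cabinet covers x 218–360, y 67–188. The handle bars are at about (280,190) (upper) and (275,203) (lower or shadow), and the flask is at (170,198). Next I'll measure the cabinet's pose and the handle.

```bash
python3 - <<'E'
from h import *
p=cv2.imread("pics/top0.png"); d=np.load("top0.npy")
vv,uu=np.mgrid[40:260,150:420]; uv=np.c_[uu.ravel(),vv.ravel()]
P=withdepth("top",uv,d)
m=(P[:,2]>.183)&(P[:,2]<.198)
im=np.zeros(d.shape,np.uint8); im[uv[m][:,1],uv[m][:,0]]=255
im=cv2.morphologyEx(im,cv2.MORPH_OPEN,np.ones((5,5)))
n,l,s,c=cv2.connectedComponentsWithStats(im); k=1+np.argmax(s[1:,4]); 
cn=cv2.findContours((l==k).astype(np.uint8),0,1)[0][0].reshape(-1,2)
W=onplane("top",cn,.19)[:,:2].astype(np.float32)
r=cv2.minAreaRect(W); print(r, cv2.boxPoints(r).round(4), np.median(P[m][:,2]))
# handle: dark points
z=(P[:,2]>.13)&(P[:,2]<.182); b=cv2.boundingRect(cn); print(b)
e=cv2.boxPoints(r)
i=e[:,0].argsort()[:2]; f=e[i]; f=f[f[:,1].argsort()]; t=(f[1]-f[0])/np.linalg.norm(f[1]-f[0]) # +y dir
x=np.array([t[1],-t[0]]); mid=f.mean(0); print("front mid",mid,"yaw",np.degrees(np.arctan2(x[1],x[0])))
L=(P[:,:2]-mid)@np.c_[x,t]
mm=(abs(L[:,1])<.18)&(L[:,0]<.01)&(L[:,0]>-.15)&(P[:,2]>.13)
h,xe=np.histogram(L[mm][:,0],bins=np.arange(-.15,.011,.005)); print([(round(float(a),3),int(k)) for a,k in zip(xe,h) if k])
hm=mm&(L[:,0]<-.022)&(P[:,2]<.168); print("handle",np.median(P[hm],0),L[hm].min(0),L[hm].max(0),np.median(L[hm],0),hm.sum())
cr=p[50:230,190:380]; cv2.imwrite("pics/c0.png",cv2.resize(cr,None,fx=4,fy=3.2))
cv2.imwrite("pics/c0.png",cv2.resize(p[150:225,200:350],None,fx=5,fy=5))
g=cv2.cvtColor(p,6)
for (uv,zz,nm) in [((170,198),.235,'flask'),((180,268),0,'pl'),((457,163),.1,'oil')]: print(nm,onplane("top",[uv],zz),d[uv[1],uv[0]])
E
```

```text
((0.7759478688240051, 0.05344216525554657), (0.3417260944843292, 0.24282707273960114), 76.71981048583984) [[ 0.6185 -0.085 ]
 [ 0.8549 -0.1407]
 [ 0.9334  0.1918]
 [ 0.697   0.2476]] 0.1904710562107068
(219, 67, 141, 110)
front mid [0.6577811  0.08133246] yaw -13.28018
[(-0.07, 55), (-0.065, 82), (-0.06, 63), (-0.055, 9), (-0.05, 10), (-0.045, 11), (-0.04, 11), (-0.035, 13), (-0.03, 435), (-0.025, 230), (-0.02, 230), (-0.015, 156), (-0.01, 161), (-0.005, 13), (0.0, 283), (0.005, 247)]
handle [0.60973369 0.09376878 0.15538002] [-0.06765513 -0.1662118 ] [-0.02577581  0.16792912] [-0.02977434  0.00155085] 515
flask [[0.56826541 0.35384551 0.235     ]] 1.3256372
pl [[0.39411854 0.39063508 0.        ]] 1.4597656
oil [[ 0.66983485 -0.41463614  0.1       ]] 1.4180819
```

View pics/c0.png

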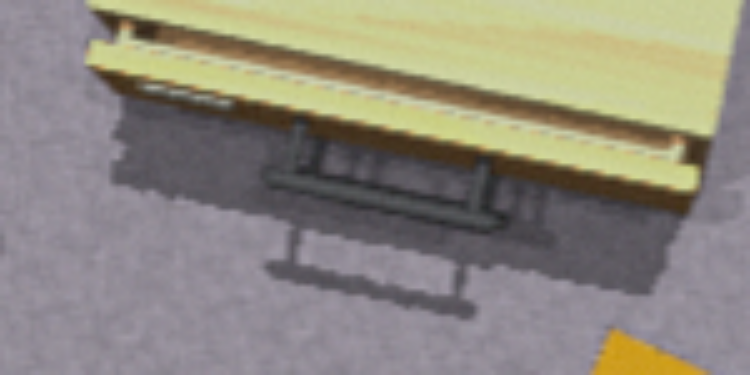

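The crop shows the top drawer slightly ajar. Its bar handle runs from crop (265,178) to (508,222), so its centre is at about full-image pixel (277.3,190), and its shadow lies below it. I'll grip the bar from straight above.

```bash
cat >> h.py <<'E'
def yawrot(psi):  # tool down, tool y at world angle psi (deg)
    p=np.radians(psi); y=np.array([np.cos(p),np.sin(p),0]); z=np.array([0,0,-1.]); return R.from_matrix(np.c_[np.cross(y,z),y,z])
def go(pos,rot,frm=None):
    if frm is None: s=manip.state(); frm=(np.array(s["tool_pos"]),q2r(s["tool_rot"]))
    r=frm[1].inv(); d=r.apply(np.array(pos)-frm[0])*1000; w=np.degrees((r*rot).as_rotvec()); print("shift",d.round(1),"turn",w.round(2)); return (np.array(pos),rot)
E
python3 - <<'E'
from h import *
a=onplane("top",[(277.3,189.8),(253,185.5),(301.6,194.4)],.154);print(a, np.degrees(np.arctan2(*(a[1]-a[2])[:2][::-1])))
A=go((.42,.17,.26),yawrot(-13.3)); B=go((.5965,.0958,.25),yawrot(-13.3),A);
E
```

```text
[[0.59597061 0.09040523 0.154     ]
 [0.60921615 0.1559993  0.154     ]
 [0.58192171 0.02489178 0.154     ]] 78.23993197960378
shift [-341.2 -326.3  -29.3] turn [-9.000e-02  7.000e-02  8.418e+01]
shift [-31.6 188.8  10. ] turn [0. 0. 0.]
```

Emit:
play_rows(steps=[[[-28,-27,-2.5,0,0,7],[-57,-54,-5,0,0,14],[-85,-82,-7.5,0,0,21],[-114,-109,-10,0,0,28],[-142,-136,-12,0,0,35],[-171,-163,-15,0,0,42],[-199,-190,-17,0,0,49],[-227,-218,-20,0,0,56],[-256,-245,-22,0,0,63],[-284,-272,-25,0,0,70],[-313,-299,-27,0,0,77],[-341,-326,-29,0,0,84.2]]], claw=-0.3)

```text
time: 1.1
tool_pos: [0.4204, 0.1689, 0.2602]
tool_rot: [0.0, 0.786, 0.618, 0.0]
contact_force: [1.4, 0.2, 0.6]
gripper_width: 0.35
grasp_force: 0.0
```

```bash
python3 - <<'E'
from h import *
s=manip.state();print(s["time"],s["tool_pos"],s["gripper_width"],s["joint_pos"])
A=go((.596,.093,.20),yawrot(-13.3))
A=go((.596,.093,.136),yawrot(-13.3))
E
```

```text
1.1 [0.42039115 0.16888346 0.26016193] 0.35001985350916265 [ 2.17446316e-01 -3.93694564e-01  1.95861993e+00  4.53691910e-05
  1.57651369e+00  4.55394584e-01]
shift [-32.4 188.5  60.2] turn [ 0.01 -0.01 -0.33]
shift [-32.4 188.5 124.2] turn [ 0.01 -0.01 -0.33]
```

Emit:
play_rows(steps=[[[-6,35,0,0,0,0],[-13,75,0,0,0,0],[-20,114,0,0,0,0],[-27,153,0,0,0,0],[-32,186,10,0,0,0],[-32,187,45,0,0,0],[-32,187.5,70,0,0,0],[-32,187.5,85,0,0,0],[-32,187.5,98,0,0,0],[-32,187.5,112,0,0,0],[-32,187.5,124,0,0,0],[-32,187.5,125,0,0,0]]])

```text
time: 2.1
tool_pos: [0.5963, 0.0965, 0.1359]
tool_rot: [0.001, 0.784, 0.621, 0.001]
contact_force: [-0.6, -0.4, 0.4]
gripper_width: 0.349
grasp_force: 0.1
```

Emit:
play_rows(steps=[[[0,0,0,0,0,0],[0,0,0,0,0,0],[0,0,0,0,0,0],[0,0,0,0,0,0]]], claw=-1)

```text
time: 2.43
tool_pos: [0.5957, 0.0967, 0.1359]
tool_rot: [0.0, 0.784, 0.621, 0.001]
contact_force: [0.4, -0.5, 2.2]
gripper_width: 0.107
grasp_force: 58.5
```

Emit:
play_rows(steps=[[[0,-8,0,0,0,0],[0,-22,0,0,0,0],[0,-38,0,0,0,0],[0,-54,0,0,0,0],[0,-70,0,0,0,0],[0,-86,0,0,0,0],[0,-102,0,0,0,0],[0,-118,0,0,0,0],[0,-132,0,0,0,0],[0,-144,0,0,0,0],[0,-152,0,0,0,0],[0,-156,0,0,0,0]]])

```text
time: 3.43
tool_pos: [0.4429, 0.133, 0.1359]
tool_rot: [0.0, 0.784, 0.621, 0.001]
contact_force: [2.0, 2.3, 2.5]
gripper_width: 0.104
grasp_force: 59.7
```

Emit:
play_rows(steps=[[[0,-2,0,0,0,0],[0,-4,0,0,0,0],[0,-5,0,0,0,0],[0,-6,0,0,0,0]]])

```text
time: 3.77
tool_pos: [0.4383, 0.1341, 0.1359]
tool_rot: [0.0, 0.784, 0.621, 0.001]
contact_force: [1.9, 3.9, 5.1]
gripper_width: 0.102
grasp_force: 59.9
```

Emit:
play_rows(steps=[[[0,-2,0,0,0,0],[0,-4,0,0,0,0],[0,-5,0,0,0,0],[0,-5,0,0,0,0]]])

```text
time: 4.1
tool_pos: [0.4366, 0.1345, 0.136]
tool_rot: [0.004, 0.784, 0.62, 0.004]
contact_force: [15.5, 3.0, -5.1]
gripper_width: 0.102
grasp_force: 59.1
```

```bash
python3 - <<'E'
from h import *
s=manip.state();print(s["tool_pos"],s["contact_force"])
p,d=vision.grab_frame("top"); cv2.imwrite("pics/t1.png",p); np.save("t1.npy",d)
cv2.imwrite("pics/t1c.png",cv2.resize(p[100:300,180:400],None,fx=3,fy=3))
E
```

```text
[0.43655652 0.13450427 0.1359846 ] [15.54971317  3.0351165  -5.14523628]
```

View pics/t1c.png

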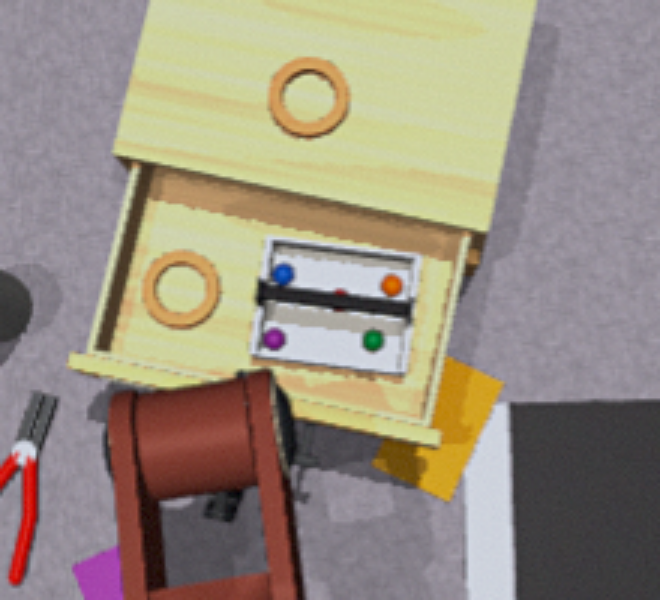

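The drawer is at its stop, since the force rose to 15 N. The tote's black bar runs from crop (258,292) to (412,310), with four nuggets visible and the red one under the bar. The foil reel is at crop (182,289). Now I'll measure the bar.

```bash
python3 - <<'E'
from h import *
p=cv2.imread("pics/t1.png"); d=np.load("t1.npy")
m=np.zeros(d.shape,np.uint8); sub=p[190:212,262:322]; m[190:212,262:322]=(sub.max(2)<70)
vu=np.argwhere(m); P=withdepth("top",vu[:,::-1],d); k=(P[:,2]>.155)&(P[:,2]<.19); print(len(k),k.sum(),np.median(P[k][:,2]))
W=onplane("top",vu[k][:,::-1],.171)[:,:2].astype(np.float32); r=cv2.minAreaRect(W); print(r)
c=W-W.mean(0); u=np.linalg.svd(c)[2][0]; print(W.mean(0),np.degrees(np.arctan2(u[1],u[0])))
b=cv2.boxPoints(r); print(b)
s=manip.state(); print("tcp",s["tool_pos"])
E
```

```text
240 236 0.17068594316540042
((0.5651648640632629, 0.052835509181022644), (0.13631536066532135, 0.01631947234272957), 81.81853485107422)
[0.5655733  0.05467402] 81.2143
[[ 0.5473888  -0.01346728]
 [ 0.5635421  -0.01578969]
 [ 0.58294094  0.1191383 ]
 [ 0.5667876   0.12146071]]
tcp [0.43653516 0.13451525 0.13595086]
```

Emit:
play_rows(steps=[[[0,2,0,0,0,0],[0,5,0,0,0,0],[0,5,0,0,0,0],[0,5,0,0,0,0],[0,5,0,0,0,0]]], claw=-0.35)

```text
time: 4.57
tool_pos: [0.4369, 0.1335, 0.1345]
tool_rot: [-0.0, 0.784, 0.621, -0.001]
contact_force: [0.1, 0.3, 0.5]
gripper_width: 0.325
grasp_force: 0.0
```

```bash
python3 - <<'E'
from h import *
s=manip.state(); T=(s["tool_pos"],q2r(s["tool_rot"]))
A=go((.437,.1335,.245),yawrot(-13.3)); B=go((.5652,.0535,.245),yawrot(-8.5)); C=go((.5652,.0535,.145),yawrot(-8.5),B)
E
```

```text
shift [-1.000e-01 -1.000e-01 -1.105e+02] turn [-0.1   0.07  0.01]
shift [ -48.4  143.  -110.7] turn [-0.1   0.06 -4.79]
shift [  0.   0. 100.] turn [0. 0. 0.]
```

Emit:
play_rows(steps=[[[0,0,-30,0,0,0],[0,0,-70,0,0,0],[0,0,-105,0,0,0],[0,0,-110,0,0,0],[-10,30,-110,0,0,-1],[-22,65,-110,0,0,-2],[-34,100,-110,0,0,-3.5],[-44,130,-110,0,0,-4.8],[-48,141,-110,0,0,-4.8],[-48.4,143,-110,0,0,-4.8],[-48.4,143,-100,0,0,-4.8],[-48.4,143,-100,0,0,-4.8]]], claw=0)

```text
time: 5.57
tool_pos: [0.5638, 0.0545, 0.2328]
tool_rot: [-0.001, 0.757, 0.653, -0.001]
contact_force: [-0.4, -0.4, 0.2]
gripper_width: 0.501
grasp_force: 0.0
```

Emit:
play_rows(steps=[[[0,0,20,0,0,0],[0,0,40,0,0,0],[0,0,56,0,0,0],[0,0,70,0,0,0],[0,0,80,0,0,0],[0,0,87,0,0,0],[0,0,90,0,0,0],[0,0,90,0,0,0]]])

```text
time: 6.23
tool_pos: [0.5653, 0.054, 0.1449]
tool_rot: [-0.0, 0.757, 0.653, -0.0]
contact_force: [0.1, 0.6, -0.3]
gripper_width: 0.5
grasp_force: 0.0
```

```bash
python3 - <<'E'
from h import *
s=manip.state(); print(s["gripper_width"],s["contact_force"],s["tool_pos"]);go((.5652,.0535,.145),yawrot(-8.5))
p,d=vision.grab_frame("scene"); cv2.imwrite("pics/s2.png",cv2.resize(p[120:300,280:480],None,fx=3.3,fy=3.3))
E
```

```text
0.5001081091721454 [ 0.09319518  0.58701781 -0.27864664] [0.56530352 0.05399727 0.14489244]
shift [-0.5 -0.  -0.1] turn [-0.04  0.    0.03]
```

View pics/s2.png

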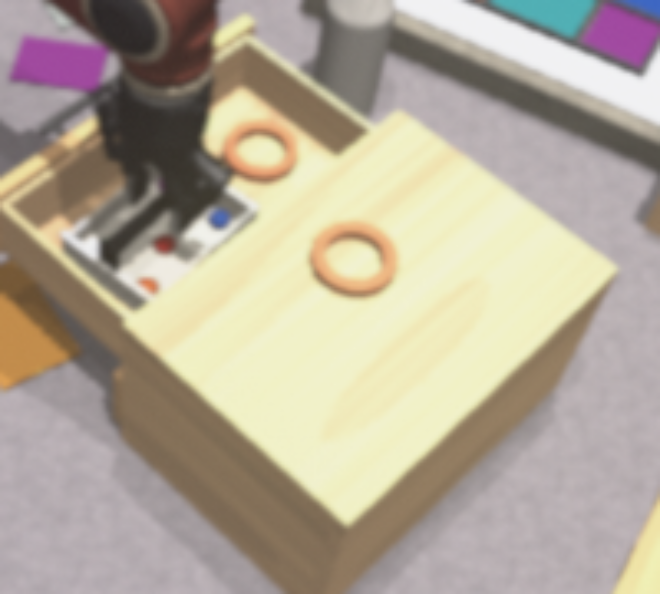

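The gripper straddles the bar at about crop (150,215), and nothing has been disturbed. I'll close the gripper and lift straight up.

Emit:
play_rows(steps=[[[0,0,0,0,0,0],[0,0,0,0,0,0],[0,0,0,0,0,0],[0,0,0,0,0,0],[0,0,0,0,0,0]]], claw=-1)

```text
time: 6.7
tool_pos: [0.5666, 0.0538, 0.1468]
tool_rot: [0.001, 0.758, 0.653, 0.001]
contact_force: [-0.3, 0.0, 4.4]
gripper_width: 0.148
grasp_force: 59.3
```

Emit:
play_rows(steps=[[[0,0,-4,0,0,0],[0,0,-12,0,0,0],[0,0,-24,0,0,0],[0,0,-38,0,0,0],[0,0,-54,0,0,0],[0,0,-72,0,0,0],[0,0,-90,0,0,0],[0,0,-108,0,0,0],[0,0,-126,0,0,0],[0,0,-144,0,0,0],[0,0,-160,0,0,0],[0,0,-170,0,0,0]]])

```text
time: 7.7
tool_pos: [0.5662, 0.0538, 0.319]
tool_rot: [0.001, 0.757, 0.653, 0.001]
contact_force: [-0.3, -0.4, -2.8]
gripper_width: 0.145
grasp_force: 58.6
```

Lifted and held, with about 2.8 N of load. Now I'll tilt it diagonally, front and right side down, while moving slightly up and back.

Emit:
play_rows(steps=[[[0,-4,-5,-1,1,0],[0,-10,-12,-3,3,0],[0,-16,-19,-5,5,0],[0,-22,-26,-7,7,0],[0,-28,-33,-9,9,0],[0,-34,-40,-11,11,0],[0,-40,-46,-13,13,0],[0,-45,-51,-15,15,0],[0,-48,-55,-17,17,0],[0,-50,-58,-19,19,0],[0,-50,-60,-21,21,0],[0,-50,-60,-23,23,0]]])

```text
time: 8.7
tool_pos: [0.5154, 0.0612, 0.3754]
tool_rot: [0.021, 0.727, 0.627, 0.28]
contact_force: [0.1, 0.5, -2.1]
gripper_width: 0.148
grasp_force: 58.7
```

Emit:
play_rows(steps=[[[0,0,0,-1.5,1.5,0],[0,0,0,-3,3,0],[0,0,0,-4.5,4.5,0],[0,0,0,-5,5,0],[0,0,0,-5,5,0],[0,0,0,-5,5,0],[0,0,0,-5,5,0],[0,0,0,-5,5,0],[0,0,0,-5,5,0]]])

```text
time: 9.45
tool_pos: [0.5163, 0.0613, 0.3755]
tool_rot: [0.025, 0.713, 0.614, 0.338]
contact_force: [-0.5, 0.1, -2.9]
gripper_width: 0.147
grasp_force: 58.8
```

```bash
python3 - <<'E'
from h import *
s=manip.state(); print(s["gripper_width"],s["contact_force"],s["tool_pos"],s["joint_pos"])
a=q2r(s["tool_rot"]).as_matrix(); print(np.degrees(np.arccos(-a[2,2])))
p=vision.grab_frame("scene")[0]; t=vision.grab_frame("top")[0]
cv2.imwrite("pics/s3f.png",p);cv2.imwrite("pics/t3f.png",t)
cv2.imwrite("pics/st3.png",np.hstack([cv2.resize(p[60:260,230:430],(400,400)),cv2.resize(t[110:310,210:410],(400,400))]))
E
```

```text
0.14723953531503547 [-0.52170624  0.0695878  -2.92500964] [0.51630468 0.06134547 0.37553813] [-0.3178816  -0.62322307  2.02752689  0.56495098  1.33355041 -0.19126254]
39.58729555052946
```

View pics/st3.png

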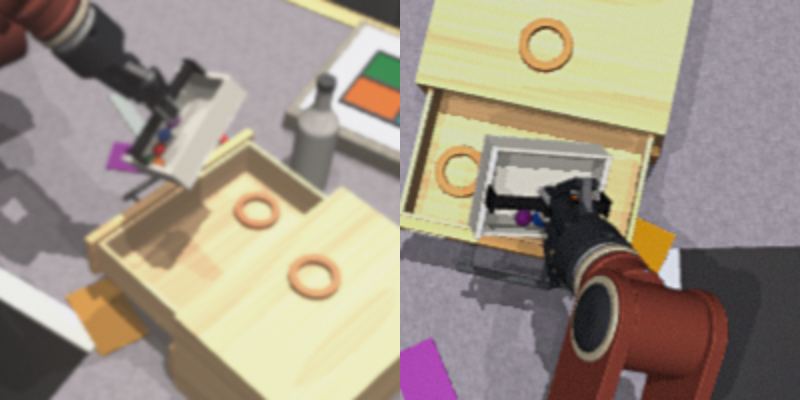

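The tote hangs tilted about 40°. The nuggets lie along the front wall, with violet at right-panel (523,217) and blue at (538,219), trailing away from the right corner. I'll compute the nugget positions in the tote frame.

```bash
cat > n.py <<'E'
from h import *
H={'amber':(8,22),'green':(45,85),'blue':(105,122),'violet':(130,165),'red':(0,6)}
def nug(frames):
    s=manip.state(); a=q2r(s["tool_rot"]).as_matrix(); x,y,z=a[:,1],a[:,0],-a[:,2]
    o=s["tool_pos"]+.019*z-.059*z; M=np.c_[x,y,z]; print("tote",o.round(3),"tilt",np.degrees(np.arccos(z[2])).round(1))
    for n,p in frames.items():
        hsv=cv2.cvtColor(p,cv2.COLOR_BGR2HSV); vv,uu=np.mgrid[0:400,0:640]; uv=np.c_[uu.ravel(),vv.ravel()]
        e,d=rays(n,uv); f=M.T@(e-o); g=d@M; t=(.009-f[2])/g[:,2]; L=f+g*t[:,None]
        ins=((abs(L[:,0])<.051)&(abs(L[:,1])<.067)).reshape(400,640)
        for c,(lo,hi) in H.items():
            m=ins&(hsv[...,0]>=lo)&(hsv[...,0]<=hi)&(hsv[...,1]>(150 if c=='amber' else 100))&(hsv[...,2]>45)
            k,l,st,ce=cv2.connectedComponentsWithStats(m.astype(np.uint8))
            for i in range(1,k):
                if st[i,4]>5: q=L.reshape(400,640,3)[l==i].mean(0)*1000; print(n,c,st[i,4],ce[i].round(),q.round()[:2],"dR",np.hypot(q[0]+51,q[1]+66).round())
E
python3 - <<'E'
from n import *
nug({"scene":cv2.imread("pics/s3f.png"),"top":cv2.imread("pics/t3f.png")})
E
```

```text
tote [0.537 0.076 0.345] tilt 39.6
scene amber 8 [309. 140.] [-19. -52.] dR 35.0
scene blue 15 [312. 127.] [-38. -16.] dR 52.0
scene red 27 [309. 134.] [-30. -37.] dR 35.0
top blue 26 [278. 219.] [-39.  -9.] dR 58.0
top violet 49 [271. 218.] [-37.   8.] dR 75.0
```

Emit:
play_rows(steps=[[[0,0,0,3,2,0],[0,0,0,6,4,0],[0,0,0,9,6,0],[0,0,0,12,8,0],[0,0,0,15,10,0],[0,0,0,18,12,0],[0,0,0,18,12,0],[0,0,0,18,12,0],[0,0,0,18,12,0],[0,0,0,18,12,0],[0,0,0,18,12,0],[0,0,0,18,12,0]]])

```text
time: 10.55
tool_pos: [0.5159, 0.0615, 0.3757]
tool_rot: [-0.15, 0.669, 0.659, 0.31]
contact_force: [0.2, 0.5, -2.8]
gripper_width: 0.153
grasp_force: 58.9
```

```bash
python3 - <<'E'
from n import *
p=vision.grab_frame("scene")[0]; t=vision.grab_frame("top")[0]
cv2.imwrite("pics/st4.png",np.hstack([cv2.resize(p[80:200,250:370],(400,400)),cv2.resize(t[150:270,230:350],(400,400))]))
nug({"scene":p,"top":t}); s=manip.state(); print(s["joint_pos"],s["tool_pos"])
E
```

```text
tote [0.525 0.086 0.345] tilt 40.3
top amber 7 [296. 213.] [-13. -60.] dR 38.0
top blue 50 [278. 225.] [-38. -13.] dR 54.0
top violet 51 [271. 224.] [-38.   8.] dR 75.0
top red 17 [286. 223.] [-37. -35.] dR 34.0
[-0.39411743 -0.36760639  1.85927481  0.7063341   1.66490116 -0.31557209] [0.51599247 0.0613741  0.37562008]
```

View pics/st4.png

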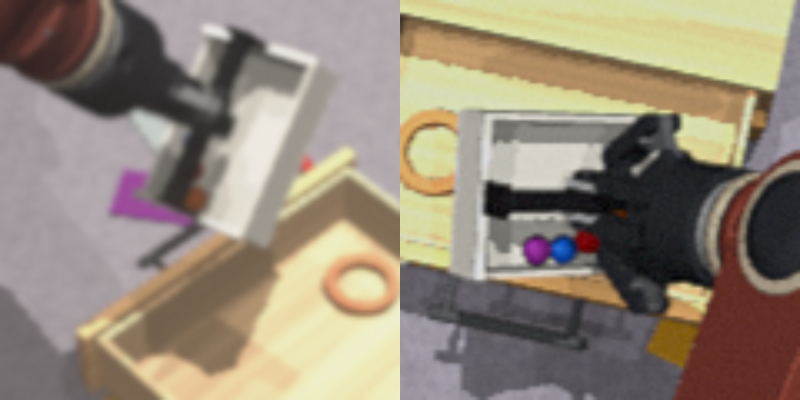

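The four nuggets green, red, blue and violet form a line along the front wall, and violet is about 76 mm from the corner, which is too near the 80 mm limit. I'll rock the tote back to break the line, then tilt it forward again.

Emit:
play_rows(steps=[[[0,0,0,4,0,0],[0,0,0,8,0,0],[0,0,0,12,0,0],[0,0,0,16,0,0],[0,0,0,20,0,0],[0,0,0,22,0,0],[0,0,0,22,0,0],[0,0,0,22,0,0],[0,0,0,22,0,0],[0,0,0,22,0,0]]])

```text
time: 11.48
tool_pos: [0.5159, 0.0612, 0.3756]
tool_rot: [-0.275, 0.628, 0.706, 0.179]
contact_force: [-0.1, -0.4, -2.9]
gripper_width: 0.151
grasp_force: 59.0
```

```bash
python3 - <<'E'
from n import *
p=vision.grab_frame("scene")[0]; t=vision.grab_frame("top")[0]
nug({"scene":p,"top":t}); s=manip.state(); a=q2r(s["tool_rot"]).as_matrix();print(np.degrees(np.arcsin(a[2])),s["joint_pos"].round(2),s["gripper_width"])
E
```

```text
tote [0.509 0.085 0.344] tilt 38.3
scene blue 8 [300. 124.] [-39. -27.] dR 41.0
scene red 21 [307. 101.] [-47.  34.] dR 100.0
scene red 30 [302. 130.] [-27. -41.] dR 35.0
top green 39 [297. 229.] [-38. -55.] dR 17.0
top blue 45 [285. 229.] [-38. -21.] dR 47.0
top violet 46 [277. 229.] [-38.   0.] dR 68.0
top red 29 [291. 223.] [-24. -39.] dR 38.0
[ 37.8033636   -5.31345416 -51.69049135] [-0.32 -0.11  1.63  0.59  1.96 -0.3 ] 0.15105362673244588
```

Emit:
play_rows(steps=[[[0,0,0,4,0,0],[0,0,0,8,0,0],[0,0,0,10,0,0],[0,0,0,10,0,0],[0,0,0,10,0,0],[0,0,0,10,0,0],[0,0,0,10,0,0]]])

```text
time: 12.17
tool_pos: [0.5159, 0.0611, 0.3757]
tool_rot: [-0.329, 0.602, 0.719, 0.117]
contact_force: [-0.1, -0.3, -3.3]
gripper_width: 0.149
grasp_force: 59.1
```

```bash
python3 - <<'E'
from n import *
p=vision.grab_frame("scene")[0]; t=vision.grab_frame("top")[0]
nug({"scene":p,"top":t}); s=manip.state(); a=q2r(s["tool_rot"]).as_matrix();print(np.degrees(np.arcsin(a[2])),s["joint_pos"].round(2),s["gripper_width"])
E
```

```text
tote [0.503 0.084 0.345] tilt 40.8
scene amber 12 [314. 142.] [ 18. -57.] dR 70.0
scene red 955 [312. 109.] [-20.  19.] dR 90.0
scene red 24 [302. 137.] [-16. -57.] dR 36.0
top green 30 [299. 229.] [-36. -56.] dR 18.0
top blue 33 [291. 229.] [-36. -34.] dR 36.0
top violet 12 [290. 215.] [ -0. -40.] dR 57.0
top red 10 [294. 220.] [-12. -47.] dR 43.0
top red 16 [298. 220.] [-13. -58.] dR 39.0
[ 37.80420098 -13.14709435 -49.17093318] [-0.28 -0.    1.54  0.55  2.09 -0.3 ] 0.15109870318431842
```

The nuggets are now clumped. I'll return to front-and-right down.

Emit:
play_rows(steps=[[[0,0,0,-3,0,0],[0,0,0,-6,0,0],[0,0,0,-9,0,0],[0,0,0,-12,0,0],[0,0,0,-15,0,0],[0,0,0,-18,0,0],[0,0,0,-21,0,0],[0,0,0,-24,0,0],[0,0,0,-27,0,0],[0,0,0,-30,0,0],[0,0,0,-33,0,0],[0,0,0,-36,0,0]]])

```text
time: 13.27
tool_pos: [0.5157, 0.0611, 0.3754]
tool_rot: [-0.126, 0.674, 0.647, 0.333]
contact_force: [0.6, -0.4, -2.6]
gripper_width: 0.151
grasp_force: 59.1
```

Emit:
play_rows(steps=[[[0,0,0,0,0,0],[0,0,0,0,0,0],[0,0,0,0,0,0],[0,0,0,0,0,0],[0,0,0,0,0,0],[0,0,0,0,0,0],[0,0,0,0,0,0],[0,0,0,0,0,0],[0,0,0,0,0,0]]])

```text
time: 14.02
tool_pos: [0.5163, 0.0612, 0.3753]
tool_rot: [-0.127, 0.674, 0.648, 0.333]
contact_force: [-0.1, 0.2, -1.8]
gripper_width: 0.15
grasp_force: 59.1
```

```bash
python3 - <<'E'
from n import *
p=vision.grab_frame("scene")[0]; t=vision.grab_frame("top")[0]
nug({"scene":p,"top":t}); s=manip.state(); a=q2r(s["tool_rot"]).as_matrix();print(np.degrees(np.arcsin(a[2])),s["joint_pos"].round(2),s["gripper_width"])
cv2.imwrite("pics/st5.png",np.hstack([cv2.resize(p[80:200,250:370],(400,400)),cv2.resize(t[150:270,230:350],(400,400))]))
E
```

```text
tote [0.528 0.085 0.345] tilt 41.7
scene violet 18 [317. 143.] [ 10. -56.] dR 62.0
scene red 27 [310. 140.] [-16. -57.] dR 37.0
top amber 21 [295. 192.] [ 36. -51.] dR 89.0
top blue 50 [285. 223.] [-39. -33.] dR 35.0
[ 37.81998763  15.0448528  -48.25150931] [-0.41 -0.42  1.9   0.73  1.61 -0.32] 0.1535117578297474
```

View pics/st5.png

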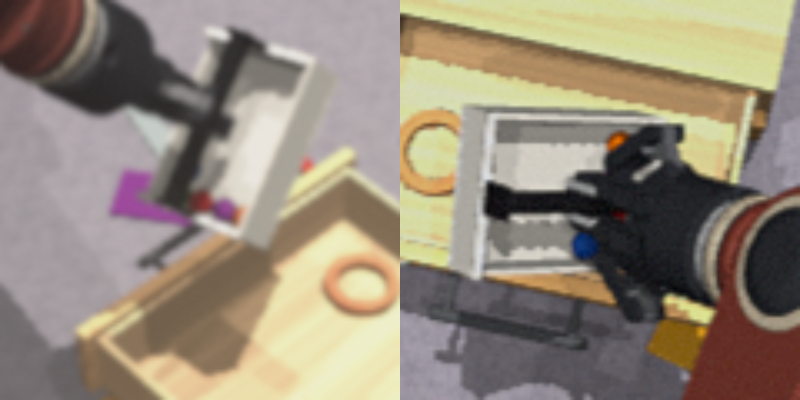

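Now the column along the right wall trails, with amber at right-panel (618,142), about 87 mm out. I'll swing toward front-dominant tilt, watching the positions.

Emit:
play_rows(steps=[[[0,0,0,-3,-4,0],[0,0,0,-6,-8,0],[0,0,0,-9,-12,0],[0,0,0,-12,-16,0],[0,0,0,-15,-20,0],[0,0,0,-18,-24,0],[0,0,0,-20,-27,0],[0,0,0,-20,-27,0],[0,0,0,-20,-27,0],[0,0,0,-20,-27,0]]])

```text
time: 14.95
tool_pos: [0.5161, 0.0612, 0.375]
tool_rot: [0.144, 0.744, 0.592, 0.274]
contact_force: [0.2, -0.3, -3.0]
gripper_width: 0.154
grasp_force: 59.1
```

```bash
python3 - <<'E'
from n import *
p=vision.grab_frame("scene")[0]; t=vision.grab_frame("top")[0]
nug({"scene":p,"top":t}); s=manip.state(); a=q2r(s["tool_rot"]).as_matrix();print(np.degrees(np.arcsin(a[2])),s["joint_pos"].round(2),s["gripper_width"])
E
```

```text
tote [0.539 0.065 0.343] tilt 36.0
scene blue 15 [306. 135.] [-37. -34.] dR 35.0
top amber 52 [308. 196.] [ 27. -55.] dR 79.0
top green 36 [301. 221.] [-39. -55.] dR 16.0
top blue 10 [295. 219.] [-37. -39.] dR 30.0
top violet 52 [306. 204.] [  6. -55.] dR 58.0
top red 12 [303. 211.] [-11. -53.] dR 42.0
[ 13.69503831  32.53253515 -54.01406173] [-0.13 -0.68  2.04  0.2   1.18  0.08] 0.14963673623709856
```

Emit:
play_rows(steps=[[[0,0,0,0,-4,0],[0,0,0,0,-8,0],[0,0,0,0,-12,0],[0,0,0,0,-15,0],[0,0,0,0,-17,0],[0,0,0,0,-17,0],[0,0,0,0,-17,0]]])

```text
time: 15.63
tool_pos: [0.5165, 0.0613, 0.3748]
tool_rot: [0.229, 0.776, 0.565, 0.161]
contact_force: [-0.2, -0.2, -3.0]
gripper_width: 0.153
grasp_force: 59.1
```

```bash
python3 - <<'E'
from n import *
p=vision.grab_frame("scene")[0]; t=vision.grab_frame("top")[0]
nug({"scene":p,"top":t}); s=manip.state(); a=q2r(s["tool_rot"]).as_matrix();print(np.degrees(np.arcsin(a[2])),s["joint_pos"].round(2),s["gripper_width"])
E
```

```text
tote [0.537 0.054 0.341] tilt 32.6
top amber 46 [311. 200.] [ 28. -55.] dR 79.0
top green 33 [305. 225.] [-39. -55.] dR 16.0
top blue 40 [296. 223.] [-39. -34.] dR 34.0
top violet 48 [309. 209.] [  6. -55.] dR 58.0
[ -0.56718134  32.56857009 -57.42524225] [ 0.09 -0.58  1.97 -0.24  1.24  0.43] 0.15104761836587371
```

Emit:
play_rows(steps=[[[0,0,0,0,-3,0],[0,0,0,0,-6,0],[0,0,0,0,-8,0],[0,0,0,0,-8,0],[0,0,0,0,-8,0],[0,0,0,0,-8,0]]])

```text
time: 16.23
tool_pos: [0.5162, 0.0607, 0.3753]
tool_rot: [0.269, 0.786, 0.547, 0.106]
contact_force: [-0.7, 0.1, -2.9]
gripper_width: 0.146
grasp_force: 59.1
```

```bash
python3 - <<'E'
from n import *
p=vision.grab_frame("scene")[0]; t=vision.grab_frame("top")[0]
nug({"scene":p,"top":t}); s=manip.state(); a=q2r(s["tool_rot"]).as_matrix();print(np.degrees(np.arcsin(a[2])))
E
```

```text
tote [0.535 0.048 0.342] tilt 33.6
top amber 36 [312. 202.] [ 27. -54.] dR 79.0
top green 19 [305. 227.] [-40. -53.] dR 18.0
top blue 39 [297. 224.] [-39. -34.] dR 34.0
top violet 37 [309. 210.] [  6. -54.] dR 58.0
[ -7.29058739  32.63948678 -56.35268141]
```

Emit:
play_rows(steps=[[[0,0,0,0,-3,0],[0,0,0,0,-5,0],[0,0,0,0,-6,0],[0,0,0,0,-6,0],[0,0,0,0,-6,0]]])

```text
time: 16.75
tool_pos: [0.5162, 0.0612, 0.3752]
tool_rot: [0.297, 0.79, 0.532, 0.065]
contact_force: [-0.4, -1.0, -2.8]
gripper_width: 0.15
grasp_force: 59.1
```

```bash
python3 - <<'E'
from n import *
p=vision.grab_frame("scene")[0]; t=vision.grab_frame("top")[0]
nug({"scene":p,"top":t}); s=manip.state(); a=q2r(s["tool_rot"]).as_matrix();print(np.degrees(np.arcsin(a[2])))
E
```

```text
tote [0.533 0.045 0.343] tilt 35.4
top amber 27 [311. 203.] [ 27. -51.] dR 80.0
top green 11 [304. 229.] [-42. -51.] dR 18.0
top blue 33 [298. 226.] [-40. -35.] dR 33.0
top violet 29 [309. 211.] [  6. -52.] dR 59.0
top red 6 [306. 218.] [-12. -50.] dR 43.0
[-12.32129271  32.63651702 -54.55009604]
```

Emit:
play_rows(steps=[[[0,0,0,0,-3,0],[0,0,0,0,-6,0],[0,0,0,0,-6,0],[0,0,0,0,-6,0]]])

```text
time: 17.18
tool_pos: [0.5163, 0.0615, 0.3749]
tool_rot: [0.324, 0.792, 0.516, 0.024]
contact_force: [-0.2, -0.1, -2.5]
gripper_width: 0.152
grasp_force: 59.1
```

```bash
python3 - <<'E'
from n import *
p=vision.grab_frame("scene")[0]; t=vision.grab_frame("top")[0]
nug({"scene":p,"top":t}); s=manip.state(); a=q2r(s["tool_rot"]).as_matrix();print(np.degrees(np.arcsin(a[2])))
cv2.imwrite("pics/st6.png",np.hstack([cv2.resize(p[80:200,250:370],(400,400)),cv2.resize(t[150:270,230:350],(400,400))]))
E
```

```text
tote [0.531 0.041 0.344] tilt 38.0
top amber 48 [307. 207.] [ 16. -44.] dR 71.0
top green 8 [303. 230.] [-43. -49.] dR 19.0
top blue 29 [297. 227.] [-41. -31.] dR 36.0
top violet 51 [300. 211.] [  0. -30.] dR 63.0
top red 9 [303. 217.] [-11. -39.] dR 48.0
[-17.27546293  32.6430594  -51.99373205]
```

The column is breaking up. I'll bring the right side down again.

Emit:
play_rows(steps=[[[0,0,0,0,6,0],[0,0,0,0,12,0],[0,0,0,0,18,0],[0,0,0,0,22,0],[0,0,0,0,24,0],[0,0,0,0,24,0],[0,0,0,0,24,0],[0,0,0,0,24,0]]])

```text
time: 17.95
tool_pos: [0.5161, 0.061, 0.3754]
tool_rot: [0.211, 0.77, 0.572, 0.187]
contact_force: [0.2, -1.3, -2.6]
gripper_width: 0.146
grasp_force: 59.1
```

```bash
python3 - <<'E'
from n import *
p=vision.grab_frame("scene")[0]; t=vision.grab_frame("top")[0]
nug({"scene":p,"top":t}); s=manip.state(); a=q2r(s["tool_rot"]).as_matrix();print(np.degrees(np.arcsin(a[2])))
cv2.imwrite("pics/st7.png",np.hstack([cv2.resize(p[80:200,250:370],(400,400)),cv2.resize(t[150:270,230:350],(400,400))]))
E
```

```text
tote [0.537 0.057 0.341] tilt 32.7
top amber 7 [286. 219.] [-39. -13.] dR 55.0
top green 36 [303. 224.] [-39. -54.] dR 17.0
top blue 40 [293. 222.] [-39. -30.] dR 38.0
top red 9 [300. 212.] [-11. -41.] dR 47.0
[  2.7189116   32.5988728  -57.25926223]
```

View pics/st7.png

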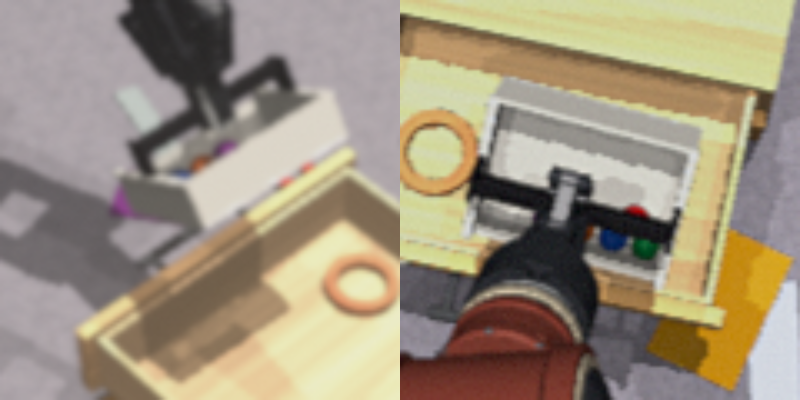

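Green, blue and amber are at the front wall, red is behind them, and violet is under the gripper further left. Next I'll tilt further right.

Emit:
play_rows(steps=[[[0,0,0,0,5,0],[0,0,0,0,10,0],[0,0,0,1,15,0],[0,0,0,3,20,0],[0,0,0,6,24,0],[0,0,0,9,28,0],[0,0,0,11,30,0],[0,0,0,11,30,0],[0,0,0,11,30,0],[0,0,0,11,30,0],[0,0,0,11,30,0],[0,0,0,11,30,0]]])

```text
time: 19.05
tool_pos: [0.5159, 0.062, 0.3756]
tool_rot: [-0.018, 0.711, 0.623, 0.325]
contact_force: [-0.2, 0.8, -3.5]
gripper_width: 0.149
grasp_force: 59.1
```

```bash
python3 - <<'E'
from n import *
p=vision.grab_frame("scene")[0]; t=vision.grab_frame("top")[0]
nug({"scene":p,"top":t}); s=manip.state(); a=q2r(s["tool_rot"]).as_matrix();print(np.degrees(np.arcsin(a[2])))
cv2.imwrite("pics/st8.png",np.hstack([cv2.resize(p[80:200,250:370],(400,400)),cv2.resize(t[150:270,230:350],(400,400))]))
E
```

```text
tote [0.534 0.079 0.344] tilt 38.0
scene amber 8 [311. 124.] [-39. -13.] dR 55.0
scene blue 9 [307. 131.] [-39. -34.] dR 34.0
scene red 29 [309. 138.] [-19. -48.] dR 37.0
top amber 43 [278. 221.] [-39. -10.] dR 57.0
top violet 48 [270. 220.] [-38.  11.] dR 78.0
[ 29.02977194  22.29665967 -51.97708126]
```

View pics/st8.png

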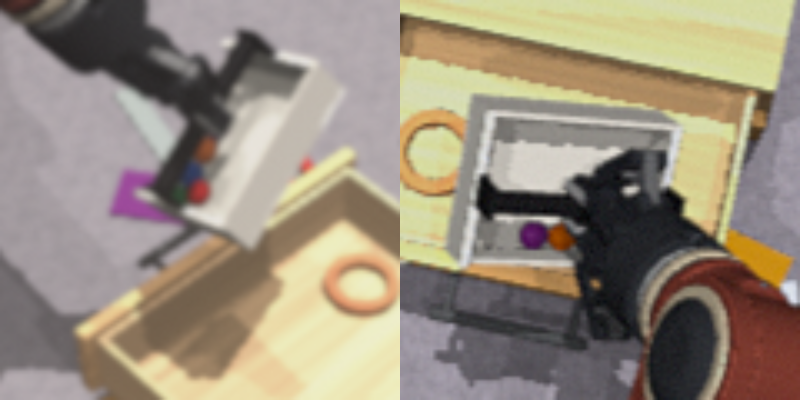

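Now violet trails in the front row at about 78 mm. I'll repeat the gentle backward rock that buckled the row before.

Emit:
play_rows(steps=[[[0,0,0,4,2,0],[0,0,0,8,4,0],[0,0,0,12,6,0],[0,0,0,16,8,0],[0,0,0,20,9,0],[0,0,0,24,9,0],[0,0,0,28,9,0],[0,0,0,28,9,0],[0,0,0,28,9,0]]])

```text
time: 19.9
tool_pos: [0.5168, 0.0613, 0.3751]
tool_rot: [-0.238, 0.659, 0.679, 0.22]
contact_force: [-0.4, 0.1, -2.2]
gripper_width: 0.149
grasp_force: 59.2
```

```bash
python3 - <<'E'
from n import *
p=vision.grab_frame("scene")[0]; t=vision.grab_frame("top")[0]
nug({"scene":p,"top":t}); s=manip.state(); a=q2r(s["tool_rot"]).as_matrix();print(np.degrees(np.arcsin(a[2])))
E
```

```text
tote [0.515 0.086 0.344] tilt 37.8
scene amber 19 [305. 120.] [-36. -15.] dR 53.0
scene blue 29 [301. 126.] [-38. -34.] dR 34.0
top amber 50 [279. 228.] [-37. -11.] dR 57.0
top green 31 [295. 229.] [-40. -53.] dR 17.0
top blue 48 [288. 228.] [-37. -34.] dR 35.0
top violet 50 [272. 228.] [-37.  10.] dR 77.0
[ 37.75592439  -0.80624294 -52.23235925]
```

Emit:
play_rows(steps=[[[0,0,0,3,0,0],[0,0,0,6,0,0],[0,0,0,6,0,0],[0,0,0,6,0,0]]])

```text
time: 20.33
tool_pos: [0.5161, 0.0613, 0.3754]
tool_rot: [-0.272, 0.646, 0.689, 0.184]
contact_force: [-0.4, 0.2, -2.5]
gripper_width: 0.147
grasp_force: 59.2
```

```bash
python3 - <<'E'
from n import *
p=vision.grab_frame("scene")[0]; t=vision.grab_frame("top")[0]
nug({"scene":p,"top":t}); s=manip.state(); a=q2r(s["tool_rot"]).as_matrix();print(np.degrees(np.arcsin(a[2])))
E
```

```text
tote [0.51  0.085 0.344] tilt 38.3
scene blue 31 [300. 125.] [-39. -33.] dR 35.0
top amber 42 [281. 229.] [-38. -12.] dR 56.0
top green 42 [296. 229.] [-38. -54.] dR 18.0
top blue 43 [289. 229.] [-36. -34.] dR 35.0
top violet 40 [273. 229.] [-37.  10.] dR 77.0
top red 6 [294. 223.] [-23. -50.] dR 33.0
[ 37.76514275  -5.54652089 -51.68340209]
```

Emit:
play_rows(steps=[[[0,0,0,3,0,0],[0,0,0,5,0,0],[0,0,0,5,0,0]]])

```text
time: 20.68
tool_pos: [0.5163, 0.0612, 0.3751]
tool_rot: [-0.3, 0.633, 0.697, 0.154]
contact_force: [-0.0, 0.2, -4.0]
gripper_width: 0.149
grasp_force: 59.2
```

```bash
python3 - <<'E'
from n import *
p=vision.grab_frame("scene")[0]; t=vision.grab_frame("top")[0]
nug({"scene":p,"top":t}); s=manip.state(); a=q2r(s["tool_rot"]).as_matrix();print(np.degrees(np.arcsin(a[2])))
E
```

```text
tote [0.507 0.085 0.344] tilt 39.4
scene blue 19 [299. 125.] [-37. -35.] dR 34.0
scene red 182 [309. 100.] [-42.  36.] dR 103.0
scene red 6 [314. 105.] [-23.  30.] dR 100.0
scene red 20 [301. 136.] [-21. -57.] dR 31.0
top amber 44 [282. 229.] [-36. -12.] dR 56.0
top green 32 [297. 230.] [-37. -55.] dR 18.0
top blue 43 [290. 229.] [-36. -34.] dR 35.0
top violet 35 [274. 229.] [-37.   9.] dR 76.0
top red 17 [296. 223.] [-21. -55.] dR 32.0
[ 37.7799129   -9.50264546 -50.61819895]
```

Emit:
play_rows(steps=[[[0,0,0,3,0,0],[0,0,0,5,0,0],[0,0,0,5,0,0]]])

```text
time: 21.03
tool_pos: [0.5164, 0.0613, 0.375]
tool_rot: [-0.327, 0.62, 0.703, 0.123]
contact_force: [0.8, -0.0, -3.1]
gripper_width: 0.147
grasp_force: 59.2
```

```bash
python3 - <<'E'
from n import *
p=vision.grab_frame("scene")[0]; t=vision.grab_frame("top")[0]
nug({"scene":p,"top":t}); s=manip.state(); a=q2r(s["tool_rot"]).as_matrix();print(np.degrees(np.arcsin(a[2])))
E
```

```text
tote [0.504 0.084 0.345] tilt 40.9
scene red 710 [312. 106.] [-24.  25.] dR 95.0
scene red 102 [298. 127.] [-34. -40.] dR 31.0
scene red 16 [300. 137.] [-18. -60.] dR 33.0
top amber 45 [283. 228.] [-32. -13.] dR 56.0
top green 34 [298. 229.] [-35. -55.] dR 19.0
top blue 46 [291. 228.] [-32. -35.] dR 37.0
top violet 35 [275. 229.] [-35.   8.] dR 75.0
top red 27 [296. 222.] [-15. -56.] dR 38.0
[ 37.77957805 -13.40434664 -49.07883606]
```

Emit:
play_rows(steps=[[[0,0,0,2,0,0],[0,0,0,3,0,0]]])

```text
time: 21.3
tool_pos: [0.516, 0.0611, 0.3757]
tool_rot: [-0.343, 0.611, 0.706, 0.105]
contact_force: [0.4, -0.3, -2.5]
gripper_width: 0.151
grasp_force: 59.2
```

```bash
python3 - <<'E'
from n import *
t=vision.grab_frame("top")[0]
nug({"top":t}); s=manip.state(); a=q2r(s["tool_rot"]).as_matrix();print(np.degrees(np.arcsin(a[2])))
E
```

```text
tote [0.502 0.084 0.346] tilt 42.1
top amber 46 [285. 218.] [ -5. -26.] dR 61.0
top green 30 [299. 229.] [-34. -55.] dR 20.0
top blue 48 [292. 224.] [-19. -42.] dR 40.0
top violet 50 [285. 226.] [-25. -21.] dR 52.0
top red 9 [293. 216.] [  1. -49.] dR 54.0
top red 8 [297. 218.] [ -5. -60.] dR 47.0
[ 37.77969804 -15.80349063 -47.89951099]
```

They're well clumped mid-motion, so I'll reverse quickly to front-down.

Emit:
play_rows(steps=[[[0,0,0,-7,0,0],[0,0,0,-14,0,0],[0,0,0,-21,0,0],[0,0,0,-26,0,0],[0,0,0,-28,0,0],[0,0,0,-28,0,0],[0,0,0,-28,0,0]]])

```text
time: 21.93
tool_pos: [0.5156, 0.0611, 0.3756]
tool_rot: [-0.185, 0.676, 0.66, 0.272]
contact_force: [-0.2, -0.3, -2.9]
gripper_width: 0.145
grasp_force: 59.3
```

```bash
python3 - <<'E'
from n import *
p=vision.grab_frame("scene")[0]; t=vision.grab_frame("top")[0]
nug({"scene":p,"top":t}); s=manip.state(); a=q2r(s["tool_rot"]).as_matrix();print(np.degrees(np.arcsin(a[2])))
cv2.imwrite("pics/st9.png",np.hstack([cv2.resize(p[80:200,250:370],(400,400)),cv2.resize(t[150:270,230:350],(400,400))]))
E
```

```text
tote [0.521 0.086 0.344] tilt 38.5
scene blue 14 [308. 139.] [-13. -57.] dR 39.0
scene red 26 [315. 142.] [ 11. -56.] dR 63.0
top violet 34 [287. 221.] [-25. -34.] dR 41.0
[ 37.77716017   6.17068126 -51.54124232]
```

```bash
python3 - <<'E'
from n import *
p=vision.grab_frame("scene")[0]; t=vision.grab_frame("top")[0]
s=manip.state(); a=q2r(s["tool_rot"]).as_matrix(); M=np.c_[a[:,1],a[:,0],-a[:,2]]; o=s["tool_pos"]-.04*M[:,2]
for n,im in(("scene",p),("top",t)):
    # project candidate spots to pixels & print hsv
    K,k1,e,ori=cam(n); Rc=Rm(ori); hsv=cv2.cvtColor(im,40)
    for nm,q in [("col5",(32,-55,8)),("colb",(8,-36,8)),("row3",(-40,-12,8)),("b2",(-2,-37,8)),("c",(18,-40,8)),("green",(-39,-54,8)),("gap",(-20,-15,8))]:
        w=Rc.T@(o+M@np.array(q)/1000-e); uv=cv2.projectPoints(w.reshape(1,3),np.zeros(3),np.zeros(3),K,np.array([k1,0,0,0.]))[0].ravel()
        u,v=uv.round().astype(int); print(n,nm,(u,v),hsv[v-1:v+2,u-1:u+2].reshape(-1,3).mean(0).round())
E
```

```text
scene col5 (np.int64(322), np.int64(145)) [ 11.  77. 212.]
scene colb (np.int64(318), np.int64(135)) [ 22.  20. 218.]
scene row3 (np.int64(307), np.int64(120)) [ 25.  18. 130.]
scene b2 (np.int64(314), np.int64(134)) [ 21.  24. 135.]
scene c (np.int64(320), np.int64(138)) [ 21.  18. 227.]
scene green (np.int64(301), np.int64(135)) [31. 38. 53.]
scene gap (np.int64(313), np.int64(124)) [ 20.  22. 141.]
top col5 (np.int64(295), np.int64(196)) [111.  39.  40.]
top colb (np.int64(288), np.int64(206)) [76. 32. 44.]
top row3 (np.int64(278), np.int64(227)) [ 24.  14. 218.]
top b2 (np.int64(288), np.int64(211)) [129.  32.  41.]
top c (np.int64(289), np.int64(202)) [119.  42.  39.]
top green (np.int64(293), np.int64(226)) [115.  45.  38.]
top gap (np.int64(280), np.int64(218)) [ 18.  16. 135.]
```

Amber is at the far end of a right-wall column, about (33,-55). I'll break this column with a front-dominant tilt, then level off quickly to freeze the clump.

Emit:
play_rows(steps=[[[0,0,0,-5,-4,0],[0,0,0,-10,-8,0],[0,0,0,-15,-13,0],[0,0,0,-20,-18,0],[0,0,0,-25,-22,0],[0,0,0,-29,-27,0],[0,0,0,-29,-27,0]]])

```text
time: 22.72
tool_pos: [0.5148, 0.0644, 0.3752]
tool_rot: [0.145, 0.743, 0.598, 0.264]
contact_force: [0.1, 0.4, -2.7]
gripper_width: 0.153
grasp_force: 59.3
```

Emit:
play_rows(steps=[[[0,0,0,0,-6,0],[0,0,0,0,-12,0],[0,0,0,0,-18,0],[0,0,0,0,-22,0],[0,0,0,0,-26,0],[0,0,0,0,-26,0]]])

```text
time: 23.22
tool_pos: [0.5167, 0.0633, 0.373]
tool_rot: [0.273, 0.785, 0.55, 0.087]
contact_force: [-1.1, 0.2, -2.5]
gripper_width: 0.148
grasp_force: 59.3
```

```bash
python3 - <<'E'
from n import *
t=vision.grab_frame("top")[0]
nug({"top":t}); s=manip.state(); a=q2r(s["tool_rot"]).as_matrix();print(np.degrees(np.arcsin(a[2])))
E
```

```text
tote [0.534 0.049 0.34 ] tilt 33.3
top amber 34 [310. 202.] [ 27. -52.] dR 79.0
top green 20 [303. 228.] [-41. -51.] dR 18.0
top blue 15 [306. 217.] [-11. -52.] dR 42.0
top violet 37 [297. 225.] [-39. -34.] dR 34.0
top red 28 [308. 210.] [  7. -52.] dR 59.0
[ -9.2931489   31.65797852 -56.69272556]
```

Emit:
play_rows(steps=[[[0,0,0,0,-3,0],[0,0,0,0,-6,0],[0,0,0,0,-7,0]]])

```text
time: 23.52
tool_pos: [0.5163, 0.0611, 0.3742]
tool_rot: [0.307, 0.789, 0.53, 0.04]
contact_force: [-0.2, 0.4, -2.7]
gripper_width: 0.153
grasp_force: 59.3
```

```bash
python3 - <<'E'
from n import *
t=vision.grab_frame("top")[0]
nug({"top":t}); s=manip.state(); a=q2r(s["tool_rot"]).as_matrix();print(np.degrees(np.arcsin(a[2])))
E
```

```text
tote [0.532 0.044 0.342] tilt 36.1
top amber 25 [311. 203.] [ 27. -50.] dR 80.0
top green 7 [304. 229.] [-41. -51.] dR 18.0
top blue 6 [306. 218.] [-11. -50.] dR 43.0
top violet 36 [298. 226.] [-40. -34.] dR 33.0
top red 16 [309. 211.] [  6. -51.] dR 59.0
[-15.19467193  31.80921442 -53.93790479]
```

Emit:
play_rows(steps=[[[0,0,0,0,-2,0],[0,0,0,0,-3,0]]])

```text
time: 23.73
tool_pos: [0.5162, 0.0607, 0.375]
tool_rot: [0.321, 0.79, 0.522, 0.02]
contact_force: [0.6, 0.4, -2.7]
gripper_width: 0.148
grasp_force: 59.3
```

```bash
python3 - <<'E'
from n import *
t=vision.grab_frame("top")[0]
nug({"top":t}); s=manip.state(); a=q2r(s["tool_rot"]).as_matrix();print(np.degrees(np.arcsin(a[2])))
E
```

```text
tote [0.531 0.042 0.343] tilt 37.6
top amber 26 [310. 204.] [ 26. -48.] dR 79.0
top green 8 [304. 230.] [-42. -50.] dR 19.0
top violet 26 [298. 227.] [-40. -34.] dR 34.0
top red 22 [308. 212.] [  6. -48.] dR 59.0
[-17.69043728  31.91243749 -52.42938673]
```

Emit:
play_rows(steps=[[[0,0,0,0,-1,0],[0,0,0,0,-1,0]]])

```text
time: 23.95
tool_pos: [0.5162, 0.061, 0.375]
tool_rot: [0.326, 0.79, 0.519, 0.013]
contact_force: [0.6, -0.4, -3.4]
gripper_width: 0.147
grasp_force: 59.3
```

```bash
python3 - <<'E'
from n import *
t=vision.grab_frame("top")[0]
nug({"top":t}); s=manip.state(); a=q2r(s["tool_rot"]).as_matrix();print(np.degrees(np.arcsin(a[2])))
E
```

```text
tote [0.531 0.041 0.344] tilt 38.1
top amber 54 [307. 203.] [ 26. -40.] dR 81.0
top green 7 [303. 230.] [-42. -49.] dR 19.0
top blue 15 [304. 218.] [-12. -44.] dR 45.0
top violet 28 [297. 227.] [-40. -32.] dR 36.0
top red 34 [305. 212.] [  4. -42.] dR 60.0
[-18.49713071  31.99653471 -51.85995219]
```

Emit:
play_rows(steps=[[[0,0,0,0,0,0],[0,0,0,0,7,0],[0,0,0,0,14,0],[0,0,0,0,21,0],[0,0,0,0,28,0],[0,0,0,0,35,0],[0,0,0,0,37,0],[0,0,0,0,37,0],[0,0,0,0,37,0]]])

```text
time: 24.75
tool_pos: [0.5159, 0.06, 0.3752]
tool_rot: [0.146, 0.745, 0.595, 0.263]
contact_force: [0.4, -0.1, -2.1]
gripper_width: 0.148
grasp_force: 59.3
```

```bash
python3 - <<'E'
from n import *
p=vision.grab_frame("scene")[0];t=vision.grab_frame("top")[0]
nug({"scene":p,"top":t}); s=manip.state(); a=q2r(s["tool_rot"]).as_matrix();print(np.degrees(np.arcsin(a[2])))
E
```

```text
tote [0.539 0.065 0.343] tilt 35.0
scene amber 15 [318. 125.] [-22.   4.] dR 76.0
scene blue 15 [307. 135.] [-26. -37.] dR 38.0
scene violet 8 [308. 132.] [-35. -26.] dR 43.0
scene red 18 [318. 122.] [-39.  16.] dR 83.0
top green 33 [300. 221.] [-39. -53.] dR 18.0
top red 19 [270. 217.] [-41.  20.] dR 87.0
[ 12.60572341  32.0343002  -55.00050397]
```

Emit:
play_rows(steps=[[[0,0,0,4,6,0],[0,0,0,8,12,0],[0,0,0,12,18,0],[0,0,0,14,22,0],[0,0,0,14,22,0],[0,0,0,14,22,0],[0,0,0,14,22,0],[0,0,0,14,22,0],[0,0,0,14,22,0],[0,0,0,14,22,0]]])

```text
time: 25.68
tool_pos: [0.5159, 0.0621, 0.376]
tool_rot: [-0.061, 0.692, 0.641, 0.326]
contact_force: [0.3, 0.8, -2.3]
gripper_width: 0.152
grasp_force: 59.3
```

```bash
python3 - <<'E'
from n import *
p=vision.grab_frame("scene")[0];t=vision.grab_frame("top")[0]
nug({"scene":p,"top":t}); s=manip.state(); a=q2r(s["tool_rot"]).as_matrix();print(np.degrees(np.arcsin(a[2])))
E
```

```text
tote [0.531 0.082 0.345] tilt 38.8
scene blue 12 [309. 140.] [-18. -55.] dR 35.0
top amber 52 [278. 222.] [-38. -10.] dR 57.0
top violet 12 [284. 223.] [-41. -28.] dR 39.0
top red 20 [268. 221.] [-36.  14.] dR 81.0
top red 11 [271. 224.] [-44.   6.] dR 73.0
[ 32.07242435  19.43074018 -51.20080196]
```

The row is back, with red at about 77 mm. I'll try one more break, returning to a front-dominant diagonal this time.

Emit:
play_rows(steps=[[[0,0,0,5,2,0],[0,0,0,10,4,0],[0,0,0,15,6,0],[0,0,0,20,6,0],[0,0,0,25,6,0],[0,0,0,30,6,0],[0,0,0,35,6,0],[0,0,0,38,6,0]]])

```text
time: 26.45
tool_pos: [0.5173, 0.0612, 0.3751]
tool_rot: [-0.317, 0.617, 0.708, 0.134]
contact_force: [-0.4, -0.5, -3.5]
gripper_width: 0.146
grasp_force: 59.4
```

```bash
python3 - <<'E'
from n import *
t=vision.grab_frame("top")[0]
nug({"top":t}); s=manip.state(); a=q2r(s["tool_rot"]).as_matrix();print(np.degrees(np.arcsin(a[2])))
E
```

```text
tote [0.506 0.085 0.344] tilt 40.4
top amber 40 [283. 229.] [-36. -12.] dR 56.0
top green 31 [298. 229.] [-36. -56.] dR 18.0
top blue 52 [296. 221.] [-18. -55.] dR 35.0
top violet 38 [290. 229.] [-36. -34.] dR 35.0
top red 24 [275. 228.] [-35.   8.] dR 76.0
[ 37.99590114 -11.70210556 -49.59724203]
```

Emit:
play_rows(steps=[[[0,0,0,3,0,0],[0,0,0,5,0,0],[0,0,0,5,0,0]]])

```text
time: 26.75
tool_pos: [0.5169, 0.0615, 0.3747]
tool_rot: [-0.343, 0.603, 0.713, 0.105]
contact_force: [-0.0, -0.5, -3.5]
gripper_width: 0.149
grasp_force: 59.4
```

```bash
python3 - <<'E'
from n import *
t=vision.grab_frame("top")[0]
nug({"top":t}); s=manip.state(); a=q2r(s["tool_rot"]).as_matrix();print(np.degrees(np.arcsin(a[2])))
E
```

```text
tote [0.502 0.084 0.345] tilt 42.0
top amber 49 [283. 225.] [-23. -15.] dR 58.0
top green 31 [299. 229.] [-34. -56.] dR 20.0
top blue 45 [297. 221.] [-15. -56.] dR 38.0
top violet 48 [291. 226.] [-26. -37.] dR 39.0
top red 29 [277. 229.] [-33.   5.] dR 73.0
[ 37.98610892 -15.30737946 -47.95606806]
```

Emit:
play_rows(steps=[[[0,0,0,0,0,0],[0,0,0,-6,-2,0],[0,0,0,-12,-5,0],[0,0,0,-18,-8,0],[0,0,0,-24,-11,0],[0,0,0,-30,-14,0],[0,0,0,-36,-16,0],[0,0,0,-40,-17,0],[0,0,0,-40,-17,0],[0,0,0,-40,-17,0]]])

```text
time: 27.63
tool_pos: [0.515, 0.0614, 0.3757]
tool_rot: [-0.011, 0.692, 0.676, 0.253]
contact_force: [-0.1, -0.3, -3.4]
gripper_width: 0.146
grasp_force: 59.3
```

```bash
python3 - <<'E'
from n import *
p=vision.grab_frame("scene")[0];t=vision.grab_frame("top")[0]
nug({"scene":p,"top":t}); s=manip.state(); a=q2r(s["tool_rot"]).as_matrix();print(np.degrees(np.arcsin(a[2])))
E
```

```text
tote [0.53  0.075 0.341] tilt 29.3
scene red 28 [310. 134.] [-15. -35.] dR 48.0
top amber 26 [303. 189.] [ 40. -58.] dR 91.0
top blue 12 [303. 202.] [ 11. -60.] dR 62.0
top red 9 [303. 217.] [-27. -62.] dR 25.0
[ 21.35394484  19.03031731 -60.73929705]
```

Each time they settle as four in line plus one. I'll use shallower tilts, where the breaking is slower and reversing takes only 2–3 rows.

Emit:
play_rows(steps=[[[0,0,0,-2,-5,0],[0,0,0,-3,-10,0],[0,0,0,-4,-16,0],[0,0,0,-4,-22,0],[0,0,0,-4,-26,0],[0,0,0,-4,-28,0]]])

```text
time: 28.23
tool_pos: [0.5167, 0.0627, 0.3752]
tool_rot: [0.177, 0.732, 0.65, 0.1]
contact_force: [-1.1, -0.1, -4.0]
gripper_width: 0.143
grasp_force: 59.3
```

```bash
python3 - <<'E'
from n import *
t=vision.grab_frame("top")[0]
nug({"top":t}); s=manip.state(); a=q2r(s["tool_rot"]).as_matrix();print(np.degrees(np.arcsin(a[2])))
E
```

```text
tote [0.532 0.058 0.338] tilt 23.4
top amber 47 [308. 196.] [ 28. -55.] dR 79.0
top green 38 [307. 224.] [-37. -55.] dR 18.0
top blue 49 [308. 206.] [  5. -56.] dR 57.0
top violet 7 [307. 218.] [-23. -55.] dR 30.0
top red 31 [298. 220.] [-31. -34.] dR 38.0
top red 62 [262. 223.] [-46.  49.] dR 115.0
[ -4.79528691  22.81859328 -66.62657134]
```

Emit:
play_rows(steps=[[[0,0,0,0,-3,0],[0,0,0,0,-6,0],[0,0,0,0,-8,0],[0,0,0,0,-8,0]]])

```text
time: 28.62
tool_pos: [0.5167, 0.0622, 0.374]
tool_rot: [0.22, 0.738, 0.636, 0.049]
contact_force: [-0.2, 0.6, -2.7]
gripper_width: 0.148
grasp_force: 59.3
```

```bash
python3 - <<'E'
from n import *
t=vision.grab_frame("top")[0]
nug({"top":t}); s=manip.state(); a=q2r(s["tool_rot"]).as_matrix();print(np.degrees(np.arcsin(a[2])))
E
```

```text
tote [0.531 0.051 0.338] tilt 26.1
top amber 36 [309. 197.] [ 28. -52.] dR 80.0
top green 26 [307. 225.] [-38. -53.] dR 19.0
top blue 33 [308. 207.] [  6. -52.] dR 59.0
top red 23 [297. 225.] [-41. -29.] dR 38.0
top red 9 [300. 222.] [-33. -36.] dR 35.0
[-12.00319529  22.80923397 -63.90094423]
```

Emit:
play_rows(steps=[[[0,0,0,0,-2,0],[0,0,0,0,-3,0],[0,0,0,0,-3,0]]])

```text
time: 28.92
tool_pos: [0.5164, 0.0613, 0.3747]
tool_rot: [0.238, 0.739, 0.63, 0.03]
contact_force: [0.7, 0.0, -2.9]
gripper_width: 0.15
grasp_force: 59.3
```

```bash
python3 - <<'E'
from n import *
t=vision.grab_frame("top")[0]
nug({"top":t}); s=manip.state(); a=q2r(s["tool_rot"]).as_matrix();print(np.degrees(np.arcsin(a[2])))
E
```

```text
tote [0.53  0.049 0.339] tilt 27.7
top amber 34 [309. 198.] [ 27. -51.] dR 80.0
top green 24 [308. 225.] [-38. -52.] dR 19.0
top blue 25 [309. 207.] [  6. -51.] dR 59.0
top red 28 [299. 224.] [-38. -31.] dR 37.0
[-14.77022801  22.92052391 -62.25879078]
```

Emit:
play_rows(steps=[[[0,0,0,0,-2,0],[0,0,0,0,-3,0],[0,0,0,0,-3,0]]])

```text
time: 29.22
tool_pos: [0.5162, 0.0614, 0.3749]
tool_rot: [0.255, 0.739, 0.623, 0.011]
contact_force: [-0.8, 0.8, -3.3]
gripper_width: 0.151
grasp_force: 59.3
```

```bash
python3 - <<'E'
from n import *
t=vision.grab_frame("top")[0]
nug({"top":t}); s=manip.state(); a=q2r(s["tool_rot"]).as_matrix();print(np.degrees(np.arcsin(a[2])))
E
```

```text
tote [0.53  0.047 0.34 ] tilt 29.5
top amber 27 [309. 198.] [ 27. -50.] dR 80.0
top green 17 [307. 226.] [-38. -51.] dR 20.0
top blue 25 [309. 207.] [  7. -51.] dR 60.0
top red 32 [299. 224.] [-38. -31.] dR 38.0
[-17.5248512   22.94803132 -60.48590636]
```

Emit:
play_rows(steps=[[[0,0,0,0,-2,0],[0,0,0,0,-2,0]]])

```text
time: 29.43
tool_pos: [0.5162, 0.0614, 0.375]
tool_rot: [0.266, 0.739, 0.619, -0.002]
contact_force: [0.4, 0.8, -3.2]
gripper_width: 0.148
grasp_force: 59.3
```

```bash
python3 - <<'E'
from n import *
t=vision.grab_frame("top")[0]
nug({"top":t}); s=manip.state(); a=q2r(s["tool_rot"]).as_matrix();print(np.degrees(np.arcsin(a[2])))
E
```

```text
tote [0.529 0.046 0.341] tilt 30.8
top amber 34 [308. 198.] [ 28. -48.] dR 80.0
top green 17 [307. 226.] [-38. -51.] dR 20.0
top blue 27 [308. 208.] [  6. -49.] dR 59.0
top red 29 [299. 225.] [-39. -30.] dR 38.0
[-19.33832649  22.94891198 -59.23260934]
```

Emit:
play_rows(steps=[[[0,0,0,0,-1,0],[0,0,0,0,-1,0]]])

```text
time: 29.65
tool_pos: [0.5162, 0.0612, 0.3752]
tool_rot: [0.271, 0.739, 0.616, -0.009]
contact_force: [-0.4, 0.8, -3.0]
gripper_width: 0.15
grasp_force: 59.3
```

```bash
python3 - <<'E'
from n import *
t=vision.grab_frame("top")[0]
nug({"top":t}); s=manip.state(); a=q2r(s["tool_rot"]).as_matrix();print(np.degrees(np.arcsin(a[2])))
E
```

```text
tote [0.529 0.045 0.341] tilt 31.5
top amber 52 [304. 200.] [ 21. -38.] dR 77.0
top green 22 [307. 226.] [-38. -49.] dR 21.0
top blue 50 [301. 209.] [  0. -33.] dR 61.0
top violet 18 [302. 220.] [-27. -36.] dR 38.0
top red 7 [298. 222.] [-32. -26.] dR 44.0
top red 21 [296. 226.] [-42. -23.] dR 44.0
[-20.28190343  22.97829943 -58.52877752]
```

Emit:
play_rows(steps=[[[0,0,0,1,7,0],[0,0,0,2,14,0],[0,0,0,3,21,0],[0,0,0,4,28,0],[0,0,0,5,35,0],[0,0,0,6,38,0],[0,0,0,6,38,0],[0,0,0,6,38,0]]])

```text
time: 30.37
tool_pos: [0.5162, 0.0599, 0.375]
tool_rot: [0.018, 0.716, 0.669, 0.2]
contact_force: [0.2, 0.4, -2.8]
gripper_width: 0.148
grasp_force: 59.3
```

```bash
python3 - <<'E'
from n import *
p=vision.grab_frame("scene")[0];t=vision.grab_frame("top")[0]
nug({"scene":p,"top":t}); s=manip.state(); a=q2r(s["tool_rot"]).as_matrix();print(np.degrees(np.arcsin(a[2])))
E
```

```text
tote [0.529 0.071 0.339] tilt 23.2
scene amber 11 [311. 134.] [-10. -32.] dR 53.0
scene blue 13 [314. 126.] [-18.  -7.] dR 67.0
scene red 11 [307. 127.] [-34. -17.] dR 52.0
top red 355 [296. 220.] [-30. -41.] dR 33.0
[ 15.19703334  17.14093888 -66.76927858]
```

All five now look clumped, with the farthest about 67 mm out at 23° tilt. I'll hold and check that they're at rest.

Emit:
play_rows(steps=[[[0,0,0,0,0,0],[0,0,0,0,0,0],[0,0,0,0,0,0],[0,0,0,0,0,0],[0,0,0,0,0,0],[0,0,0,0,0,0]]])

```text
time: 30.97
tool_pos: [0.5162, 0.0614, 0.3753]
tool_rot: [0.018, 0.715, 0.67, 0.201]
contact_force: [-0.5, -0.4, -3.6]
gripper_width: 0.151
grasp_force: 59.3
```

```bash
python3 - <<'E'
from n import *
p=vision.grab_frame("scene")[0];t=vision.grab_frame("top")[0]
nug({"scene":p,"top":t}); s=manip.state(); a=q2r(s["tool_rot"]).as_matrix();print(np.degrees(np.arcsin(a[2])))
M=np.c_[a[:,1],a[:,0],-a[:,2]]; o=s["tool_pos"]-.04*M[:,2]
# violet/green loose search in both views
for n,im in(("scene",p),("top",t)):
    h=cv2.cvtColor(im,40); K,k1,e,ori=cam(n); w=(o+(M@np.array([-35,-40,8])/1000)-e)@Rm(ori); u,v=cv2.projectPoints(w.reshape(1,3),np.zeros(3),np.zeros(3),K,np.array([k1,0,0,0.]))[0].ravel().round().astype(int)
    sub=h[v-12:v+13,u-12:u+13]; 
    for c,(lo,hi) in {'green':(40,95),'violet':(125,170)}.items():
        m=(sub[...,0]>=lo)&(sub[...,0]<=hi)&(sub[...,1]>70)&(sub[...,2]>30); q=np.argwhere(m)
        if len(q):
            uv=q.mean(0)[::-1]+[u-12,v-12]; e2,d=rays(n,[uv]); f=M.T@(e2-o); g=d@M; L=f+g[0]*((.009-f[2])/g[0,2]); print(n,c,len(q),(L*1000).round())
E
```

```text
tote [0.529 0.071 0.339] tilt 23.3
scene amber 16 [309. 134.] [-15. -33.] dR 48.0
scene blue 12 [314. 125.] [-20.  -5.] dR 68.0
scene red 11 [307. 127.] [-34. -16.] dR 53.0
top red 362 [296. 220.] [-30. -40.] dR 33.0
[ 15.28195339  17.10988023 -66.73399418]
scene violet 22 [-36. -42.   9.]
top violet 1 [-12. -15.   9.]
```

Emit:
play_rows(steps=[[[0,0,0,0,0,0],[0,0,0,0,0,0],[0,0,0,0,0,0],[0,0,0,0,0,0],[0,0,0,0,0,0],[0,0,0,0,0,0],[0,0,0,0,0,0],[0,0,0,0,0,0]]])

```text
time: 31.73
tool_pos: [0.5162, 0.0612, 0.3753]
tool_rot: [0.018, 0.715, 0.67, 0.201]
contact_force: [-0.9, 0.1, -3.0]
gripper_width: 0.153
grasp_force: 59.3
```

```bash
python3 - <<'E'
from n import *
H['green']=(35,98)
p=vision.grab_frame("scene")[0];t=vision.grab_frame("top")[0]
nug({"scene":p,"top":t})
# any saturated greenish pixels near the tote in the scene view
h=cv2.cvtColor(p,40); m=(h[...,0]>35)&(h[...,0]<98)&(h[...,1]>60); m[:95]=0;m[165:]=0;m[:,:285]=0;m[:,345:]=0; print(np.argwhere(m)[:,::-1].tolist()[:20])
E
```

```text
tote [0.529 0.071 0.339] tilt 23.3
scene amber 14 [308. 134.] [-16. -34.] dR 48.0
scene blue 13 [314. 125.] [-19.  -6.] dR 68.0
scene red 11 [307. 127.] [-34. -17.] dR 52.0
top red 366 [296. 220.] [-30. -40.] dR 33.0
[]
```

```bash
python3 -c "
from plant import order
print(order.job_done())"
```

```text
the job is handed in; nothing more can be done
None
```

I handed the job in with the tote held steady at about 23°, right front corner down, underside about 340 mm up and drawer open; four nuggets measured within about 68 mm of that corner, but green was hidden from both cameras and is only assumed to be where I last saw it, about 21 mm from the corner.

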